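# Click the colour tray into the watercolour tin and shut the lid

### The arm

A 6-joint arm with a two-finger parallel gripper is mounted at the origin on the work surface. World frame = base frame: x ahead of the robot, y to its left, z up, the work surface at z = 0. Lengths are in m, angles in degrees, forces in N, time in s.
With the tool pointing down it reaches from about 0.35 to 0.875 m from the base axis. Payload 4.2 kg.
Tool frame: the origin (TCP) lies midway between the tips of the shut fingers; the grasp point (between the pads) lies r.grasp_offset behind it (r.grasp_offset is the distance from the TCP to the grasp point, in m); z points along the fingers, y is the direction in which the jaws open and shut (so a half turn about z gives the same grasp; the last joint's range is limited). The gripper opens to 87 mm and grips with 3 to 60 N. Pads are 19 mm wide; open, the fingers measure 117 mm over their backs; the gripper's body (75 mm by 190 mm) begins 51 mm behind the grasp point.
Start: joints at [-51.704, 22.042, 0.453, 0, -68.411, -14.817], TCP at [0.249, -0.573, 0.223] pointing down, gripper open.
Joint ranges: [-179.83, 179.83], [-69.29, 118.12], [-61.27, 80.66], [-181.25, 117.63], [-171.15, -9.14], [-177.46, 177.46]. Speed limits (degrees/s): [159.86, 159.86, 180, 180, 180, 180].

### API

Orientations are given as a 3x3 rotation matrix whose columns are the frame's x, y, z axes.
In Python, from station import sense, optics, r gives the robot as it stands. The module is installed in compiled form; this text tells all that it offers.
- The arm moves only by the tool servo_tool, never from a script. Its argument "deltas" is a list of rows, each an object with "slide": the shift along the tool's x, y, z in units of 25 mm (1.0 is 25 mm), a list of three; "spin": the turn about the tool's z in units of 8 degrees (1.0 is 8 degrees). A call has 1 to 10 rows; each row shifts and turns the pose as measured when the row begins, along the tool's axes as they then stand; what a row does not reach is not made up. A row lasts 1/10 s, in which the tool goes at most 50 mm and 8.59 degrees, less where a joint would pass 70% of its speed; a pose out of reach is approached as far as the arm can. A call is refused whole if a number of a shift passes 1 or a number of a turn 1, either way. A call with a gripper value outside its range is refused whole. "gripper" is the closure in counts, from 0 (fully open) to 255 (shut), set as the call begins (left out, the last holds). The fingers move at their own pace and stop on an object; the grip force is fixed at half the most. Time passes only in rows, so rows that do not move let the fingers close. It gives the time, the measured TCP pose, the force and the opening at its end, in the units of the state.
- sense(): the state, without advancing time (a new reading comes with each control period).
- optics.capture(name): name is "scene" or "top" or "wrist"; returns a dict with "frame" (420x560x3 uint8, red, green, blue), "camera_matrix" (3x3 intrinsics, pixels), "eye" and "rotation" of the camera in the world. Camera axes: x right, y down, z forward; pixel columns grow to the right and rows downward; lengths in m; the calibration is good to about 2 mm. A picture is of the moment at which its call begins. There is no depth.
- r.finish_job(): hands the job in, once; it reports no verdict.
The state is a dict: "time_s": time; "joints": joint angles; "joint_velocities": joint speeds; "effort": joint torques, N m; "tcp_pos": TCP position; "ee_rot": TCP orientation; "wrist_force": force on the tool from outside, world axes, zero at the start; "moment": the same for the moment, N m; "gripper_width": opening from 0.0 (shut) to 1.0 (fully open).
Only numpy, scipy, OpenCV 4.12 (cv2) and the standard library are available. Lean on these libraries where they do the work, as an engineer would, in place of code of your own. Each camera call takes 0.05 s, during which the arm holds its last target.

### The job

The colour tray of the watercolour tin has been laid in place but only rests on its two spring clips. Press it down until both ends have snapped home in the clips, and then lower the lid until the tin is fully closed. Leave the other things on the desk where they are.

Things in the scene. Friction and masses are not known exactly. Their poses are not given: they have to be found in the camera images.
- paintbox: base of the watercolour tin: shallow open sheet-metal box, black outside, white inside, 94 mm (its x) by 216 mm (its y) by 20 mm high, walls 2 mm, inner floor 3 mm above the desk; it does not slide or tip. Origin: centre of its underside, on the desk. Its x points to the hinge side (roughly away from the robot), z up
- clip_left (a point): bare steel spring clip at the middle of the tin's +y end, 26 mm wide. The point: middle of its rolled bead (5 mm thick), 93.5 mm from the tin's centre and 19 mm above the desk; above the bead a lip flares outward, its top 26 mm above the desk. The clip yields outward and springs back by itself
- clip_right (a point): the same clip at the -y end
- tray: colour tray: loose flat aluminium tray, 0.2 kg, 84 mm (x) by 188 mm (y) by 14 mm high, two rows of six paint pans flush with its top, a plain 16 mm bridge along the middle, a plain plate 30 mm long at each end. Origin: centre of its underside; axes as the tin's. It starts level, the chamfered lower edges of its ends (6 mm in, 9 mm high) on the clips' beads, underside about 15 mm above the desk
- tray_left (a point): point on the tray's top, on the plain plate of its +y end, 75 mm from the tray's centre, 19 mm short of its end: a good place to press (keep off the clip beyond). About 29 mm above the desk at the start, 17 mm when fully home (tray on the tin's inner floor, beads over its top edges). Pressed straight down here, this end snaps in with 5 to 11 N; in the middle of the tray, both take 10 to 22 N
- tray_right (a point): the same on the -y end
- lid (a joint): angle of the tin's lid: 0 closed, grows as it opens up and away over the far side, 2.1 at most; it starts between 1.7 and 2.0, leaning back. The stiff hinge keeps the lid wherever it is left; moving it takes 1 to 3 N at its free edge.
- lid_hinge (a point): middle of the hinge line, on the far (+x) long rim of the tin, 20 mm above the desk; the hinge runs along the tin's y
- lid_edge (a point): middle of the lid's free long edge, on its outer face, 94 mm from the hinge. The lid is a black sheet-metal pan, 94 mm by 216 mm by 8 mm deep, white mixing wells inside; closed, its outer face is 28 mm above the desk and level
- jar: bystander: white jar with black cap, 62 mm wide, 62 mm high, upright; origin at the centre of its underside
- tape: bystander: roll of masking tape lying flat, 104 mm across, 25 mm high; origin at the centre of its underside
- brush: bystander: flat paint brush 190 mm long, lying along its x; origin under its middle
Things that resemble listed ones, but are neither listed nor needed, are in the scene too. Of the things that look like the paintbox, the middle-sized one is meant.

How it is judged (in metres and radians):
On the way:
1. both ends of the tray are snapped home in the clips while the lid is still open (z of each of tray_left, tray_right in the frame of paintbox below 0.019 m and value of joint lid above 0.8 rad), for 0.2 s.
At the end, for the whole second after the job is handed in: Both ends of the tray are home in the clips (top at both press points less than 19 mm above the desk; fully home is 17 mm), the tray lies in the tin within 6 mm of its centre and 0.06 rad of its length, at rest, and the lid is closed to within 0.05 rad (z of each of tray_left, tray_right in the frame of paintbox below 0.019 m and horizontal distance between tray and paintbox below 0.006 m and angle between the y axis of tray and the y axis of paintbox, either way round below 0.06 rad and value of joint lid below 0.05 rad and linear speed of tray below 0.02 m/s); the robot touches nothing.
It fails at once if a bystander (jar, tape or brush) is pushed more than 30 mm or tipped over (distance of any of jar, tape, brush from where it was at the start of the episode above 0.03 m or angle between jar's own z axis and vertical above 0.8 rad).
It also fails if it takes over 51 s, if anything falls off the work surface, if the arm or the gripper's body presses on something with over 40 N, if the wrist force passes 120 N, or if a joint passes its speed limit or range.

## Working session

There is one attempt and no reset: what is moved stays moved. The work goes in short steps, Python scripts to look and compute and a tool call to move; the robot and the scene stay as the last step left them, time stands still between calls to the robot, and variables do not carry over. Pictures are saved under pics/ and viewed, and the job is handed in when it is done.

Besides the shell and the picture viewer there is one more tool, called after "Request:" as name(argument=value, ...) on one line, values as JSON. servo_tool: Moves the arm, as the interface text tells. Its arguments: {"type":"object","properties":{"deltas":{"type":"array"},"gripper":{"type":"number"}},"required":["deltas"]}

```bash
mkdir -p pics; cat > h.py <<'E'
import numpy as np, cv2
from station import sense, optics, r
def cap(n,fn):
    c=optics.capture(n); cv2.imwrite('pics/'+fn+'.png',c['frame'][:,:,::-1]); np.savez('pics/'+fn+'.npz',K=c['camera_matrix'],e=c['eye'],R=c['rotation'],f=c['frame']); return c
def load(fn): return np.load('pics/'+fn+'.npz')
def ray(d,u,v,z):
    w=np.array(d['R'])@np.linalg.inv(d['K'])@np.array([u,v,1.]); e=np.array(d['e']); return e+w*(z-e[2])/w[2]
def proj(d,p):
    q=np.array(d['R']).T@(np.array(p)-d['e']); q=d['K']@q; return q[:2]/q[2]
E
python3 - <<'E'
from h import *
for n in('scene','top','wrist'):
    c=cap(n,n+'0'); print(n,c['eye'],np.round(c['rotation'],3).tolist(),c['camera_matrix'][0])
s=sense(); print(s['time_s'],s['tcp_pos'],s['ee_rot'],s['wrist_force'],r.grasp_offset)
E
```

```text
scene [1.32074698 0.16770113 0.8679517 ] [[-0.126, 0.657, -0.744], [0.992, 0.09, -0.089], [0.009, -0.749, -0.663]] [440.72040591   0.         279.93352575]
top [0.36655564 0.09164958 0.93606359] [[-0.002, -0.997, 0.076], [-1.0, 0.001, -0.01], [0.01, -0.076, -0.997]] [384.37349116   0.         282.23750636]
wrist [ 0.1853364  -0.60085709  0.3824915 ] [[-0.399, 0.887, 0.232], [0.917, 0.385, 0.102], [0.001, 0.254, -0.967]] [370.84003767   0.         278.70504686]
0.15 [ 0.24882229 -0.57282504  0.22172477] [[-9.17255498e-01 -3.98298519e-01 -8.01084403e-04]
 [-3.98299300e-01  9.17254296e-01  1.49155211e-03]
 [ 1.40715113e-04  1.68720573e-03 -9.99998567e-01]] [-0.25492697  0.05932696  0.77336864] 0.0187
```

View pics/scene0.png

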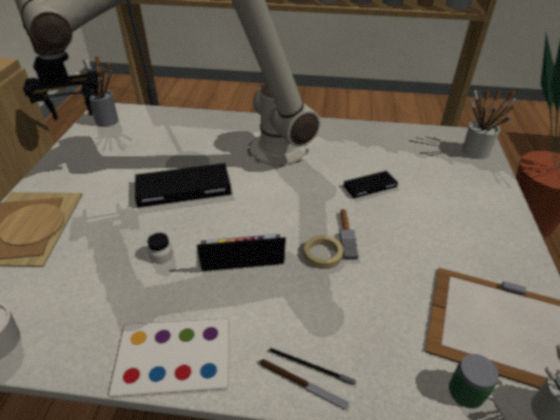

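View pics/top0.png

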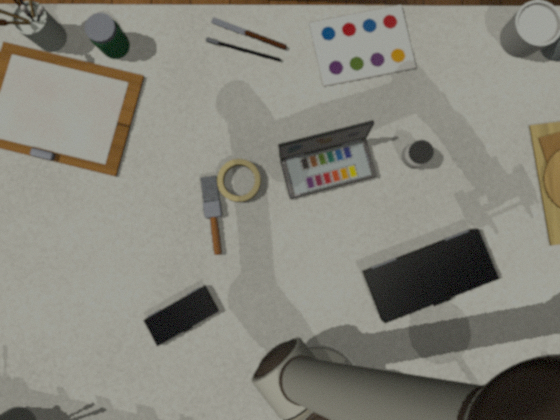

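The top view shows three tin-like things: the open tin with colours at (327,160), a large closed black one at (430,275) and a small closed black one at (182,315). The paint card at (363,45) also resembles the tray. The open one is middle-sized and holds the tray, so I choose it and check it in a close crop.

```bash
python3 - <<'E'
from h import *
d=load('top0'); f=d['f'][:,:,::-1]
cv2.imwrite('pics/crop1.png',cv2.resize(f[110:210,265:395],None,fx=6,fy=6,interpolation=cv2.INTER_CUBIC))
d=load('scene0'); f=d['f'][:,:,::-1]
cv2.imwrite('pics/crop2.png',cv2.resize(f[215:290,165:295],None,fx=6,fy=6,interpolation=cv2.INTER_CUBIC))
E
```

```text
(no output)
```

View pics/crop1.png

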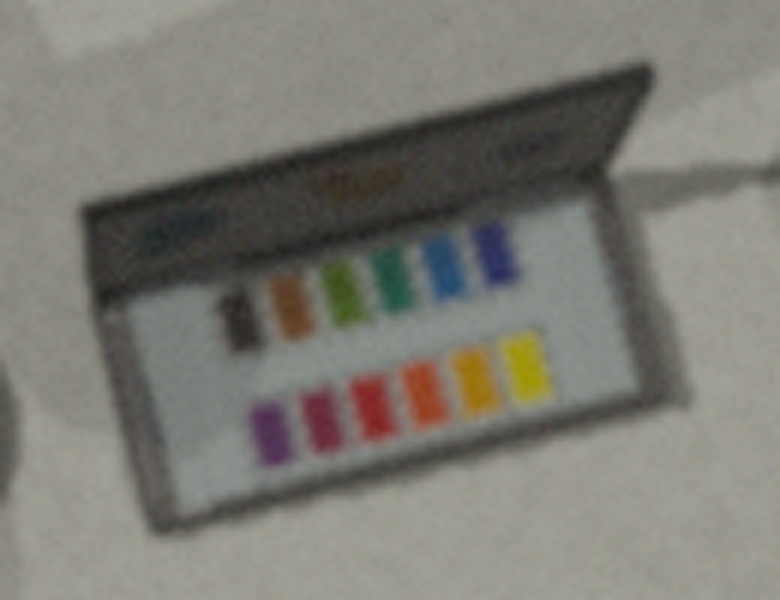

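View pics/crop2.png

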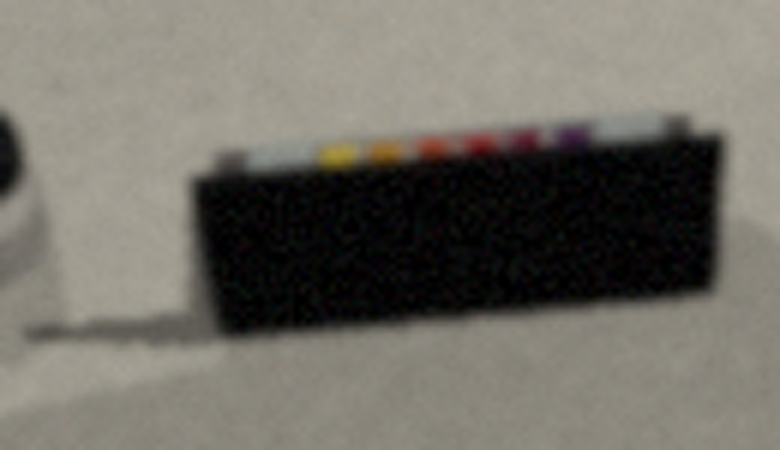

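The crop confirms it: the tray with 12 pans sits in the middle-sized tin, the lid leaning back. The brush is the wooden one at (213,215), the tape is at (240,180) and the jar at (418,153).

```bash
python3 - <<'E'
from h import *
d=load('top0'); f=d['f']; hsv=cv2.cvtColor(f,cv2.COLOR_RGB2HSV)
m=((hsv[:,:,1]>85)).astype(np.uint8); m[:, :295]=0; m[:, 365:]=0; m[:142]=0; m[200:]=0
n,l,st,c=cv2.connectedComponentsWithStats(m)
P=[]
for i in range(1,n):
    if st[i,4]>=15: P.append(ray(d,*c[i],.029)[:2]); print(st[i,4],c[i].round(1),P[-1].round(4))
# tin outline corners (near-left, near-right) in crop px/6
for (u,v,z) in [(155,530,.02),(685,400,.02),(160,510,.02),(97,300,.02),(600,178,.02),(83,205,.11),(650,65,.11)]:
    print(u,v,ray(d,265+u/6,110+v/6,z).round(4))
e=load('scene0')
for u,v in [(193,178),(722,135),(712,290),(228,330)]: print('scene',u,v,ray(e,165+u/6,215+v/6,.11).round(4),ray(e,165+u/6,215+v/6,.02).round(4))
E
```

```text
50 [338.6 154.3] [ 0.556  -0.0528]
39 [346.9 152.1] [ 0.5614 -0.0728]
38 [330.  156.3] [ 0.5511 -0.0321]
46 [321.6 158.4] [ 0.5461 -0.0119]
48 [313.  160.5] [0.541  0.0087]
72 [352.2 170.9] [ 0.5158 -0.0848]
73 [343.9 173.2] [ 0.5103 -0.0647]
68 [335.3 175.4] [ 0.5052 -0.0442]
63 [326.6 177.6] [ 0.4998 -0.0234]
42 [318.4 179.9] [ 0.4943 -0.0037]
24 [309.7 182.1] [0.489  0.0171]
155 530 [0.4512 0.0618 0.02  ]
685 400 [ 0.5033 -0.1514  0.02  ]
160 510 [0.4592 0.0597 0.02  ]
97 300 [0.544  0.0847 0.02  ]
600 178 [ 0.5939 -0.1188  0.02  ]
83 205 [0.5615 0.0904 0.11  ]
650 65 [ 0.6136 -0.1173  0.11  ]
scene 193 178 [ 0.6088 -0.1162  0.11  ] [ 0.5243 -0.1499  0.02  ]
scene 722 135 [0.5561 0.0905 0.11  ] [0.4653 0.0814 0.02  ]
scene 712 290 [0.6406 0.0966 0.11  ] [0.5598 0.0882 0.02  ]
scene 228 330 [ 0.685  -0.0819  0.11  ] [ 0.6095 -0.1115  0.02  ]
```

```bash
cat >> h.py <<'E'
YAW=np.deg2rad(14.5); C=np.array([.5255,-.0279,0])
T=np.array([[np.cos(YAW),-np.sin(YAW),0],[np.sin(YAW),np.cos(YAW),0],[0,0,1]])
def go(x,y,z,p=None):
    "tin-frame target -> units in tool axes"
    s=sense(); R=np.array(s['ee_rot']); d=C+T@[x,y,z]-np.array(s['tcp_pos'])
    yaw=np.arctan2(-R[0,1],R[1,1])
    print('t',s['time_s'],'tin pos',(T.T@(np.array(s['tcp_pos'])-C)).round(4),'units',(R.T@d/.025).round(2),'spin',round(np.degrees(yaw-YAW)/8,2),'F',np.round(s['wrist_force'],1))
E
python3 -c "
from h import *
go(-.003,.07,.15)"
```

```text
t 0.15 tin pos [-0.4043 -0.4583  0.2217] units [-19.15  18.36   2.9 ] spin 1.12 F [-0.3  0.1  0.8]
```

Request:
servo_tool(deltas=[{"slide": [0,0,0],"spin": 1.0},{"slide": [0,0,0],"spin": 0.12}], gripper=255)

```text
time_s: 0.35
tcp_pos: [0.2487, -0.5724, 0.2208]
ee_rot: [[-0.969, -0.246, -0.002], [-0.246, 0.969, 0.003], [0.001, 0.003, -1.0]]
wrist_force: [-0.2, 0.6, -1.1]
gripper_width: 0.895
```

```bash
python3 -c "
from h import *
go(-.003,.07,.15)"
```

```text
t 0.35 tin pos [-0.4043 -0.4578  0.2208] units [-15.96  21.17   2.89] spin -0.03 F [-0.2  0.6 -1.1]
```

Request:
servo_tool(deltas=[{"slide": [-0.75,1,0]},{"slide": [-0.75,1,0]},{"slide": [-0.75,1,0]},{"slide": [-0.75,1,0]},{"slide": [-0.75,1,0]},{"slide": [-0.75,1,0]},{"slide": [-0.75,1,0]},{"slide": [-0.75,1,0]},{"slide": [-0.75,1,0]},{"slide": [-0.75,1,0]}])

```text
invalid input
```

```bash
python3 -c "
from h import *
go(-.003,.07,.15)"
```

```text
t 0.35 tin pos [-0.4043 -0.4578  0.2208] units [-15.96  21.17   2.89] spin -0.03 F [-0.2  0.6 -1.1]
```

Request:
servo_tool(deltas=[{"slide": [-0.75,1,0],"spin": 0},{"slide": [-0.75,1,0],"spin": 0},{"slide": [-0.75,1,0],"spin": 0},{"slide": [-0.75,1,0],"spin": 0},{"slide": [-0.75,1,0],"spin": 0},{"slide": [-0.75,1,0],"spin": 0},{"slide": [-0.75,1,0],"spin": 0},{"slide": [-0.75,1,0],"spin": 0},{"slide": [-0.75,1,0],"spin": 0},{"slide": [-0.75,1,0],"spin": 0}])

```text
time_s: 1.35
tcp_pos: [0.368, -0.2747, 0.2187]
ee_rot: [[-0.965, -0.262, -0.004], [-0.262, 0.965, 0.005], [0.002, 0.006, -1.0]]
wrist_force: [-0.2, 0.6, -0.1]
gripper_width: 0.029
```

```bash
python3 -c "
from h import *
go(-.003,.07,.15)"
```

```text
t 1.35 tin pos [-0.2143 -0.1996  0.2187] units [-8.59 10.66  2.8 ] spin 0.09 F [-0.2  0.6 -0.1]
```

Request:
servo_tool(deltas=[{"slide": [-0.8,1,0],"spin": 0.08},{"slide": [-0.8,1,0],"spin": 0},{"slide": [-0.8,1,0],"spin": 0},{"slide": [-0.8,1,0],"spin": 0},{"slide": [-0.8,1,0],"spin": 0},{"slide": [-0.8,1,0],"spin": 0},{"slide": [-0.8,1,0],"spin": 0},{"slide": [-0.8,1,0],"spin": 0},{"slide": [-0.8,1,0],"spin": 0},{"slide": [-0.8,1,0],"spin": 0}])

```text
time_s: 2.35
tcp_pos: [0.4974, 0.0326, 0.2211]
ee_rot: [[-0.961, -0.277, -0.001], [-0.277, 0.961, 0.006], [-0.001, 0.006, -1.0]]
wrist_force: [-0.3, -0.5, 0.7]
gripper_width: 0.005
```

```bash
python3 -c "
from h import *
go(-.003,.07,.13)"
```

```text
t 2.35 tin pos [-0.0121  0.0656  0.2211] units [-0.36  0.14  3.65] spin 0.2 F [-0.3 -0.5  0.7]
```

Request:
servo_tool(deltas=[{"slide": [-0.3,0.1,0],"spin": 0.2},{"slide": [0,0,0],"spin": 0}])

```text
time_s: 2.55
tcp_pos: [0.5053, 0.0408, 0.2207]
ee_rot: [[-0.966, -0.258, -0.0], [-0.258, 0.966, 0.006], [-0.001, 0.006, -1.0]]
wrist_force: [0.2, -0.5, 0.6]
gripper_width: 0.002
```

```bash
python3 -c "
from h import *
go(-.003,.07,.05); cap('wrist','w1'); cap('scene','s1')"
```

```text
t 2.55 tin pos [-0.0023  0.0715  0.2207] units [ 0.04 -0.1   6.83] spin 0.06 F [ 0.2 -0.5  0.6]
```

View pics/w1.png

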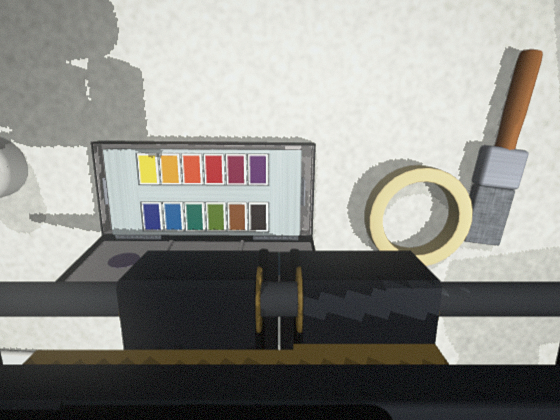

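The wrist view shows the tin at (205,190) with the tray's pans at rows 169 and 216, the lid in the foreground at row 260, and the tape at (420,215). I'll cross-check the tray pose with it.

```bash
python3 - <<'E'
from h import *
d=load('w1')
for p in [(148,169),(258.5,169),(152,216.5),(259.5,216.5),(104,150),(301,151),(106,235),(300,234)]:
    print(p,(T.T@(ray(d,*p,.029)-C)).round(4))
for p in [(93,143),(315,142),(316,237),(103,238)]: print('tin',p,(T.T@(ray(d,*p,.02)-C)).round(4))
E
```

```text
(148, 169) [-0.024  -0.0523  0.029 ]
(258.5, 169) [-0.0248  0.0527  0.029 ]
(152, 216.5) [ 0.0227 -0.0521  0.029 ]
(259.5, 216.5) [0.0219 0.0534 0.029 ]
(104, 150) [-0.0415 -0.092   0.029 ]
(301, 151) [-0.0421  0.0927  0.029 ]
(106, 235) [ 0.0421 -0.0993  0.029 ]
(300, 234) [0.0397 0.0936 0.029 ]
tin (93, 143) [-0.0473 -0.1059  0.02  ]
tin (315, 142) [-0.0499  0.1065  0.02  ]
tin (316, 237) [0.0456 0.1107 0.02  ]
tin (103, 238) [ 0.0482 -0.107   0.02  ]
```

Pose agrees to about 1 mm. Descend on the left plate.

Request:
servo_tool(deltas=[{"slide": [0,-0.05,1],"spin": 0.06},{"slide": [0,0,1],"spin": 0},{"slide": [0,0,1],"spin": 0},{"slide": [0,0,1],"spin": 0},{"slide": [0,0,1],"spin": 0},{"slide": [0,0,1],"spin": 0},{"slide": [0,0,0.5],"spin": 0},{"slide": [0,0,0],"spin": 0}])

```text
time_s: 3.45
tcp_pos: [0.5027, 0.0324, 0.0559]
ee_rot: [[-0.968, -0.249, 0.004], [-0.249, 0.968, 0.007], [-0.006, 0.006, -1.0]]
wrist_force: [-0.6, 0.4, 0.9]
gripper_width: 0.006
```

```bash
python3 -c "
from h import *
go(-.003,.07,.029)"
```

```text
t 3.45 tin pos [-0.007   0.0641  0.0559] units [-0.15  0.23  1.08] spin -0.01 F [-0.6  0.4  0.9]
```

Request:
servo_tool(deltas=[{"slide": [-0.1,0.25,0.3],"spin": 0},{"slide": [0,0,0.3],"spin": 0},{"slide": [0,0,0.2],"spin": 0},{"slide": [0,0,0.15],"spin": 0},{"slide": [0,0,0.15],"spin": 0}])

```text
time_s: 3.95
tcp_pos: [0.5054, 0.0395, 0.0296]
ee_rot: [[-0.968, -0.25, 0.01], [-0.25, 0.968, 0.009], [-0.012, 0.006, -1.0]]
wrist_force: [-0.6, -0.0, 4.9]
gripper_width: 0.006
```

```bash
python3 -c "
from h import *
go(-.003,.07,.017)"
```

```text
t 3.95 tin pos [-0.0025  0.0703  0.0296] units [ 0.02 -0.01  0.5 ] spin -0.0 F [-0.6 -0.   4.9]
```

Contact. Press down in small steps.

Request:
servo_tool(deltas=[{"slide": [0,0,0.15],"spin": 0},{"slide": [0,0,0.15],"spin": 0},{"slide": [0,0,0.15],"spin": 0}])

```text
time_s: 4.25
tcp_pos: [0.5075, 0.0398, 0.0203]
ee_rot: [[-0.968, -0.252, 0.014], [-0.252, 0.968, 0.01], [-0.016, 0.006, -1.0]]
wrist_force: [-0.6, -0.1, -0.3]
gripper_width: 0.004
```

```bash
python3 -c "
from h import *
go(-.003,.07,.017)"
```

```text
t 4.25 tin pos [-0.0004  0.0701  0.0203] units [ 0.1  -0.    0.13] spin 0.01 F [-0.6 -0.1 -0.3]
```

Request:
servo_tool(deltas=[{"slide": [0.08,0,0.15],"spin": 0},{"slide": [0,0,0.15],"spin": 0}])

```text
time_s: 4.45
tcp_pos: [0.5076, 0.0398, 0.0181]
ee_rot: [[-0.967, -0.256, 0.017], [-0.256, 0.967, 0.008], [-0.019, 0.004, -1.0]]
wrist_force: [-16.7, 1.9, 50.3]
gripper_width: 0.007
```

```bash
python3 -c "
from h import *
go(-.003,.07,.017)"
```

```text
t 4.45 tin pos [-0.0004  0.07    0.0181] units [0.11 0.   0.04] spin 0.04 F [-16.7   1.9  50.3]
```

Left bottomed out. Lift and go to the right end.

Request:
servo_tool(deltas=[{"slide": [0,0,-0.5],"spin": 0},{"slide": [0,0,-0.7],"spin": 0},{"slide": [0,0,-0.7],"spin": 0},{"slide": [0,-1,0],"spin": 0},{"slide": [0,-1,0],"spin": 0},{"slide": [0,-1,0],"spin": 0},{"slide": [0,-1,0],"spin": 0},{"slide": [0,-1,0],"spin": 0},{"slide": [0,-0.5,0],"spin": 0},{"slide": [0,0,0],"spin": 0}])

```text
time_s: 5.45
tcp_pos: [0.5423, -0.0963, 0.0655]
ee_rot: [[-0.966, -0.258, 0.018], [-0.258, 0.966, 0.011], [-0.02, 0.006, -1.0]]
wrist_force: [0.3, -0.1, -0.3]
gripper_width: 0.004
```

```bash
python3 -c "
from h import *
go(-.003,-.07,.030); cap('wrist','w2')"
```

```text
t 5.45 tin pos [-0.0009 -0.0704  0.0655] units [0.11 0.01 1.42] spin 0.06 F [ 0.3 -0.1 -0.3]
```

View pics/w2.png

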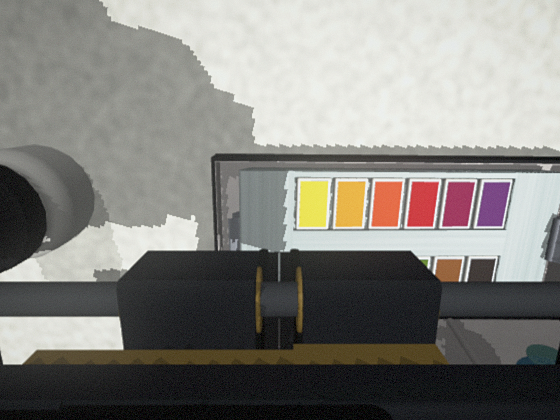

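The view shows the near-right tin corner at (215,155), the right clip at (235,225) and the left clip at (553,235), with the tray still in place. Pressing the right end next.

Request:
servo_tool(deltas=[{"slide": [0.1,0,0.5],"spin": 0.06},{"slide": [0,0,0.4],"spin": 0},{"slide": [0,0,0.25],"spin": 0},{"slide": [0,0,0.15],"spin": 0},{"slide": [0,0,0.15],"spin": 0}])

```text
time_s: 6.0
tcp_pos: [0.5401, -0.0923, 0.0279]
ee_rot: [[-0.967, -0.255, 0.018], [-0.255, 0.967, 0.011], [-0.021, 0.006, -1.0]]
wrist_force: [0.6, 0.4, -0.6]
gripper_width: 0.006
```

```bash
python3 -c "
from h import *
go(-.003,-.07,.017)"
```

```text
t 6.0 tin pos [-0.002  -0.066   0.0279] units [ 0.05 -0.16  0.43] spin 0.03 F [ 0.6  0.4 -0.6]
```

Request:
servo_tool(deltas=[{"slide": [0.04,-0.15,0.05],"spin": 0},{"slide": [0,0,0.12],"spin": 0}])

```text
time_s: 6.2
tcp_pos: [0.5408, -0.0958, 0.0243]
ee_rot: [[-0.966, -0.257, 0.019], [-0.257, 0.966, 0.011], [-0.021, 0.006, -1.0]]
wrist_force: [-0.3, -1.2, 4.1]
gripper_width: 0.003
```

Request:
servo_tool(deltas=[{"slide": [0,0,0.15],"spin": 0},{"slide": [0,0,0.1],"spin": 0}])

```text
time_s: 6.4
tcp_pos: [0.5416, -0.0961, 0.0191]
ee_rot: [[-0.966, -0.257, 0.021], [-0.257, 0.966, 0.011], [-0.023, 0.005, -1.0]]
wrist_force: [-0.4, -0.4, 1.1]
gripper_width: 0.006
```

```bash
python3 -c "
from h import *
go(-.003,-.07,.017)"
```

```text
t 6.4 tin pos [-0.0015 -0.07    0.0191] units [0.06 0.   0.08] spin 0.05 F [-0.4 -0.4  1.1]
```

Request:
servo_tool(deltas=[{"slide": [0,0,0.12],"spin": 0},{"slide": [0,0,0.08],"spin": 0}])

```text
time_s: 6.6
tcp_pos: [0.5419, -0.0961, 0.0174]
ee_rot: [[-0.966, -0.259, 0.02], [-0.258, 0.966, 0.01], [-0.022, 0.004, -1.0]]
wrist_force: [-7.4, 3.8, 22.4]
gripper_width: 0.004
```

Request:
servo_tool(deltas=[{"slide": [0,0,-0.5],"spin": 0},{"slide": [0,0,-1],"spin": 0},{"slide": [0,0,-1],"spin": 0},{"slide": [0,-1,-1],"spin": 0.05},{"slide": [0,-1,-1],"spin": 0},{"slide": [0,-1,0],"spin": 0},{"slide": [0,-1,0],"spin": 0},{"slide": [0,0,0],"spin": 0}])

```text
time_s: 7.4
tcp_pos: [0.5668, -0.1975, 0.1336]
ee_rot: [[-0.967, -0.254, 0.024], [-0.253, 0.967, 0.009], [-0.026, 0.002, -1.0]]
wrist_force: [1.0, -0.0, -0.5]
gripper_width: 0.0
```

```bash
python3 -c "
from h import *
go(0,0,.10); d=cap('wrist','w3'); cap('top','t3'); cap('scene','s3')
"
```

```text
t 7.4 tin pos [-0.0025 -0.1746  0.1336] units [-0.09  6.98  1.36] spin 0.02 F [ 1.  -0.  -0.5]
```

View pics/w3.png

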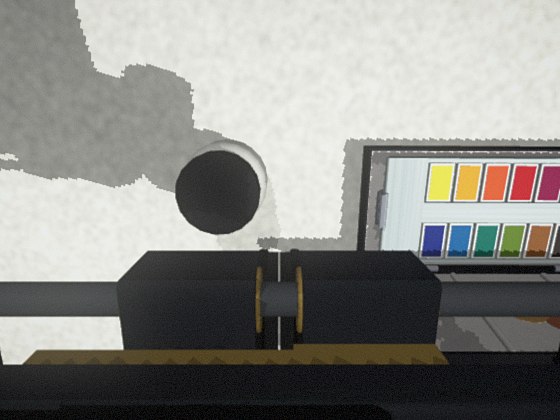

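View pics/t3.png

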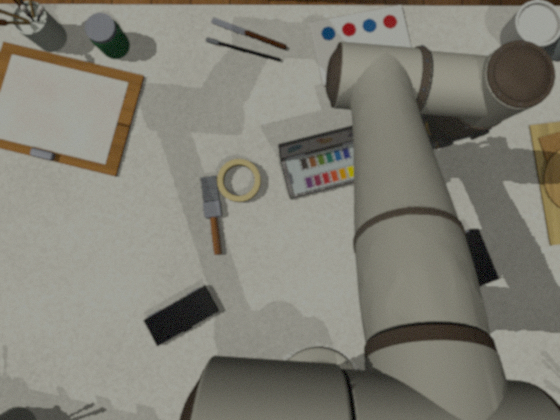

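Tray appears home at the right end: the clip bead at (382,208) overlaps the tray edge, and the jar at (218,190) is untouched. I'll take one full view of the tray from higher up before closing.

Request:
servo_tool(deltas=[{"slide": [0,1,-1],"spin": 0},{"slide": [0,1,-1],"spin": 0},{"slide": [0,1,-1],"spin": 0},{"slide": [0,1,-1],"spin": 0},{"slide": [0,1,0],"spin": 0},{"slide": [0,1,0],"spin": 0},{"slide": [0,1,0],"spin": 0},{"slide": [0,0,0],"spin": 0}])

```text
time_s: 8.35
tcp_pos: [0.5125, -0.0144, 0.2341]
ee_rot: [[-0.965, -0.263, 0.014], [-0.262, 0.965, 0.013], [-0.017, 0.009, -1.0]]
wrist_force: [0.3, -0.2, 0.6]
gripper_width: 0.0
```

```bash
python3 - <<'E'
from h import *
go(.11,0,.22); d=cap('wrist','w4')
def pans(fn,box):
    d=load(fn); hsv=cv2.cvtColor(d['f'],cv2.COLOR_RGB2HSV); m=(hsv[:,:,1]>110).astype(np.uint8)
    m=cv2.morphologyEx(m,cv2.MORPH_OPEN,np.ones((3,3))); 
    n,l,st,c=cv2.connectedComponentsWithStats(m)
    return [(c[i].round(1).tolist(),int(st[i,4]),[(T.T@(ray(d,*c[i],z)-C)).round(4)[:2].tolist() for z in (.017,.029)]) for i in range(1,n) if 150<st[i,4]<2500 and c[i][1]<250]
for fn in('w1','w4'):
    print(fn)
    for p in pans(fn,0): print(p)
E
```

```text
t 8.35 tin pos [-0.0092  0.0163  0.2341] units [-4.75 -0.72  0.64] spin 0.09 F [ 0.3 -0.2  0.6]
w1
([519.8, 96.8], 1957, [[-0.0931, 0.298], [-0.0924, 0.2905]])
([147.5, 168.9], 418, [[-0.0224, -0.0569], [-0.0241, -0.0527]])
([169.5, 169.0], 419, [[-0.0225, -0.0353], [-0.0242, -0.0319]])
([191.5, 169.0], 414, [[-0.0227, -0.0137], [-0.0243, -0.011]])
([213.7, 168.9], 413, [[-0.023, 0.008], [-0.0246, 0.0101]])
([235.6, 169.6], 367, [[-0.0225, 0.0295], [-0.0241, 0.0308]])
([151.6, 216.5], 337, [[0.0259, -0.0567], [0.0227, -0.0525]])
([172.9, 216.4], 348, [[0.0257, -0.0351], [0.0224, -0.0317]])
([194.1, 216.5], 334, [[0.0256, -0.0136], [0.0224, -0.0109]])
([215.4, 216.6], 331, [[0.0255, 0.0081], [0.0223, 0.0101]])
([236.6, 216.4], 332, [[0.0252, 0.0295], [0.022, 0.0309]])
w4
([552.7, 128.0], 728, [[-0.0692, 0.2895], [-0.0696, 0.2807]])
([210.3, 170.3], 345, [[-0.0229, -0.0522], [-0.0247, -0.0501]])
([231.0, 171.0], 370, [[-0.0224, -0.0312], [-0.0243, -0.0297]])
([251.5, 171.0], 350, [[-0.0227, -0.0103], [-0.0245, -0.0095]])
([272.3, 171.2], 355, [[-0.0228, 0.0109], [-0.0246, 0.011]])
([292.4, 171.3], 329, [[-0.0228, 0.0314], [-0.0247, 0.0309]])
([211.9, 213.1], 250, [[0.0224, -0.0522], [0.019, -0.0501]])
([231.8, 214.8], 306, [[0.024, -0.0313], [0.0206, -0.0298]])
([251.5, 213.5], 216, [[0.0223, -0.0106], [0.019, -0.0098]])
([271.6, 213.6], 224, [[0.0222, 0.0106], [0.0189, 0.0107]])
([291.3, 213.9], 242, [[0.0222, 0.0314], [0.0189, 0.0308]])
```

View pics/w4.png

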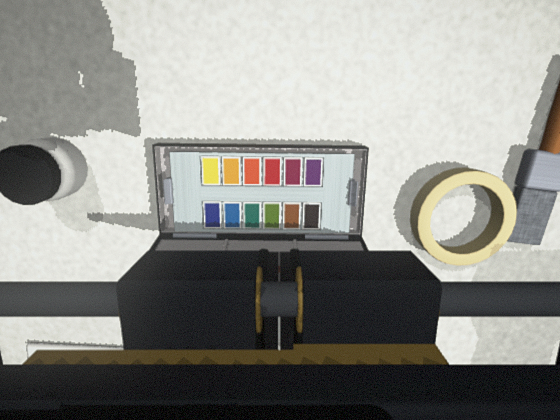

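Both ends are home: pan spacing matches 17 mm height evenly along the tray, both clip beads (167,190) and (351,190) lie over the tray ends. Next, go behind the lid.

Request:
servo_tool(deltas=[{"slide": [-1,-0.2,0],"spin": 0.09},{"slide": [-1,-0.2,0],"spin": 0},{"slide": [-1,-0.2,0],"spin": 0},{"slide": [-1,0,0],"spin": 0},{"slide": [-1,0,0],"spin": 0},{"slide": [-0.7,0,0],"spin": 0},{"slide": [0,0,0],"spin": 0}])

```text
time_s: 9.1
tcp_pos: [0.6577, 0.005, 0.2327]
ee_rot: [[-0.968, -0.251, 0.009], [-0.251, 0.968, 0.011], [-0.011, 0.009, -1.0]]
wrist_force: [0.2, 0.0, -0.2]
gripper_width: 0.004
```

```bash
python3 - <<'E'
from h import *
go(.125,0,.09); cap('scene','s5'); cap('wrist','w5')
E
```

```text
t 9.1 tin pos [ 0.1362 -0.0013  0.2327] units [0.51 0.   5.7 ] spin 0.0 F [ 0.2  0.  -0.2]
```

View pics/s5.png

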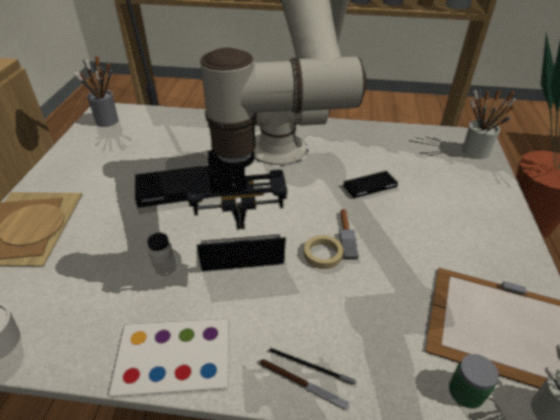

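View pics/w5.png

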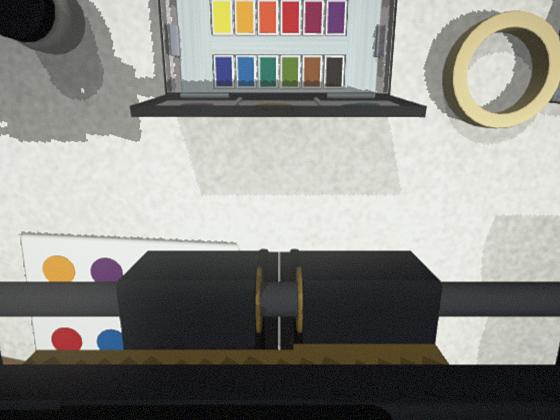

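The lid's free edge shows at row 105–117 in the wrist view, well ahead of the fingers; only empty desk and the flat card are below. Descending behind the lid.

```bash
python3 - <<'E'
from h import *
d=load('w5')
for p in [(131,116),(426,115),(278,117),(278,103)]: print((T.T@(ray(d,*p,.112)-C)).round(4))
E
```

```text
[ 0.0652 -0.1084  0.112 ]
[0.0644 0.1073 0.112 ]
[ 0.0659 -0.0012  0.112 ]
[ 0.0561 -0.0012  0.112 ]
```

Request:
servo_tool(deltas=[{"slide": [0,0,1],"spin": 0},{"slide": [0,0,1],"spin": 0},{"slide": [0,0,1],"spin": 0},{"slide": [0,0,1],"spin": 0},{"slide": [0,0,1],"spin": 0},{"slide": [0,0,0.6],"spin": 0},{"slide": [0,0,0],"spin": 0}])

```text
time_s: 9.9
tcp_pos: [0.6513, 0.0027, 0.0926]
ee_rot: [[-0.968, -0.249, 0.01], [-0.249, 0.969, 0.012], [-0.013, 0.009, -1.0]]
wrist_force: [-1.0, -0.1, -0.8]
gripper_width: 0.004
```

```bash
python3 - <<'E'
from h import *
go(.09,0,.095)
E
```

```text
t 9.9 tin pos [ 0.1294 -0.0018  0.0926] units [ 1.58  0.07 -0.12] spin -0.01 F [-1.  -0.1 -0.8]
```

Request:
servo_tool(deltas=[{"slide": [0.8,0,-0.3],"spin": 0},{"slide": [0.7,0,-0.1],"spin": 0},{"slide": [0.6,0,0],"spin": 0},{"slide": [0.6,0,0],"spin": 0},{"slide": [0.5,0,0],"spin": 0},{"slide": [0,0,0],"spin": 0}])

```text
time_s: 10.5
tcp_pos: [0.5731, -0.0186, 0.1099]
ee_rot: [[-0.968, -0.25, 0.025], [-0.25, 0.968, 0.014], [-0.028, 0.007, -1.0]]
wrist_force: [0.6, 0.6, -0.1]
gripper_width: 0.007
```

```bash
python3 - <<'E'
from h import *
go(.033,0,.102);cap('scene','s6')
E
```

```text
t 10.5 tin pos [ 0.0484 -0.0029  0.1099] units [0.63 0.11 0.3 ] spin -0.0 F [ 0.6  0.6 -0.1]
```

View pics/s6.png

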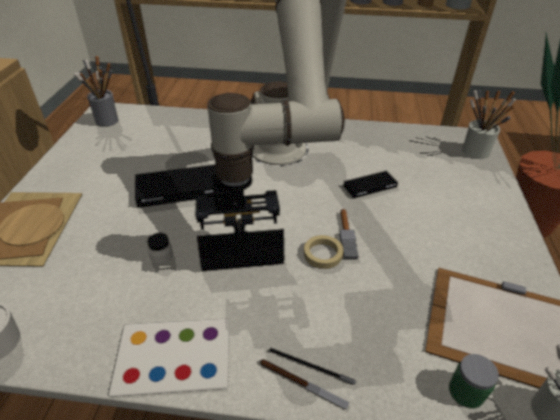

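```bash
python3 - <<'E'
from h import *
d=load('s6'); print(proj(d,sense()['tcp_pos']))
cv2.imwrite('pics/c6.png',cv2.resize(d['f'][180:280,185:300,::-1],None,fx=6,fy=6,interpolation=cv2.INTER_CUBIC))
cap('wrist','w6')
E
```

```text
[240.04510564 238.34310098]
```

View pics/c6.png

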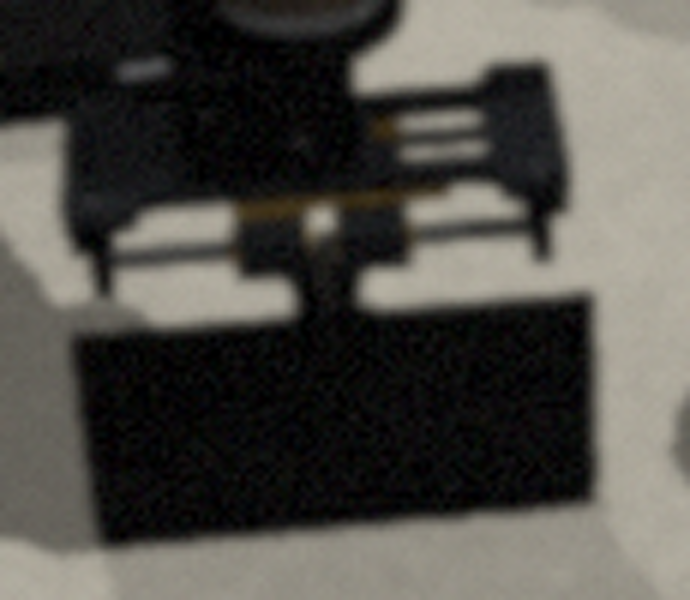

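View pics/w6.png

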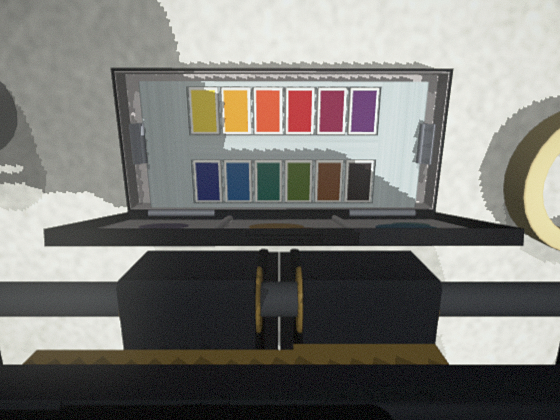

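```bash
python3 - <<'E'
from h import *
d=load('w6')
for p in [(46,243),(523,243),(46,229),(523,227)]: print((T.T@(ray(d,*p,.115)-C)).round(4))
d=load('s6')
for p in [(75,335),(592,295)]: print((T.T@(ray(d,185+p[0]/6,180+p[1]/6,.115)-C)).round(4))
E
```

```text
[ 0.0329 -0.106   0.115 ]
[0.0332 0.1051 0.115 ]
[ 0.0264 -0.1049  0.115 ]
[0.0257 0.1037 0.115 ]
[ 0.0334 -0.1053  0.115 ]
[0.0347 0.1061 0.115 ]
```

Lid outer edge now at tin x 0.034 with the fingers just behind: it is being pushed (about 1.35 rad). Continue along the arc.

Request:
servo_tool(deltas=[{"slide": [0.6,0.1,0.2],"spin": 0},{"slide": [0.6,0,0.3],"spin": 0},{"slide": [0.5,0,0.4],"spin": 0},{"slide": [0.4,0,0.4],"spin": 0},{"slide": [0,0,0],"spin": 0}])

```text
time_s: 11.1
tcp_pos: [0.532, -0.0278, 0.0803]
ee_rot: [[-0.966, -0.254, 0.043], [-0.254, 0.967, 0.014], [-0.045, 0.003, -0.999]]
wrist_force: [-0.8, -0.3, 0.2]
gripper_width: 0.004
```

```bash
python3 - <<'E'
from h import *
go(-.009,0,.075)
E
```

```text
t 11.1 tin pos [ 0.0064 -0.0015  0.0803] units [0.62 0.06 0.18] spin 0.03 F [-0.8 -0.3  0.2]
```

Request:
servo_tool(deltas=[{"slide": [0.6,0,0.2],"spin": 0},{"slide": [0.5,0,0.4],"spin": 0},{"slide": [0.3,0,0.5],"spin": 0},{"slide": [0.1,0,0.5],"spin": 0},{"slide": [0,0,0],"spin": 0}])

```text
time_s: 11.6
tcp_pos: [0.5062, -0.0353, 0.042]
ee_rot: [[-0.965, -0.257, 0.056], [-0.257, 0.966, 0.015], [-0.058, -0.0, -0.998]]
wrist_force: [-0.1, -0.3, 0.1]
gripper_width: 0.003
```

```bash
python3 - <<'E'
from h import *
go(-.028,0,.028)
E
```

```text
t 11.6 tin pos [-0.0205 -0.0023  0.042 ] units [0.33 0.1  0.54] spin 0.05 F [-0.1 -0.3  0.1]
```

Request:
servo_tool(deltas=[{"slide": [0.2,0,0.3],"spin": 0},{"slide": [0.05,0,0.2],"spin": 0},{"slide": [0,0,0.12],"spin": 0}])

```text
time_s: 11.9
tcp_pos: [0.504, -0.0362, 0.0282]
ee_rot: [[-0.964, -0.259, 0.06], [-0.259, 0.966, 0.015], [-0.062, -0.001, -0.998]]
wrist_force: [-9.7, 3.4, 32.4]
gripper_width: 0.007
```

Request:
servo_tool(deltas=[{"slide": [0,0,0.1],"spin": 0}])

```text
time_s: 12.0
tcp_pos: [0.504, -0.0362, 0.0282]
ee_rot: [[-0.964, -0.261, 0.059], [-0.26, 0.965, 0.014], [-0.06, -0.002, -0.998]]
wrist_force: [-11.0, 2.3, 34.1]
gripper_width: 0.004
```

Lid stops hard at 28 mm, the closed height. Lift clear and check.

Request:
servo_tool(deltas=[{"slide": [0,0,-0.4],"spin": 0},{"slide": [0,0,-1],"spin": 0},{"slide": [0,0,-1],"spin": 0},{"slide": [0,0,-1],"spin": 0},{"slide": [0,0,-1],"spin": 0},{"slide": [0.5,-1,-1],"spin": 0},{"slide": [1,-1,-1],"spin": 0},{"slide": [1,-1,0],"spin": 0},{"slide": [1,-1,0],"spin": 0},{"slide": [0,0,0],"spin": 0}])

```text
time_s: 13.0
tcp_pos: [0.4368, -0.1608, 0.1924]
ee_rot: [[-0.962, -0.265, 0.065], [-0.265, 0.964, 0.012], [-0.065, -0.006, -0.998]]
wrist_force: [0.1, -0.7, -1.0]
gripper_width: 0.005
```

```bash
python3 - <<'E'
from h import *
go(0,0,.1); cap('scene','s9'); cap('wrist','w9')
d=load('s9'); cv2.imwrite('pics/c9.png',cv2.resize(d['f'][180:280,125:345,::-1],None,fx=3.6,fy=3.6,interpolation=cv2.INTER_CUBIC))
E
```

```text
t 13.0 tin pos [-0.1191 -0.1065  0.1924] units [-4.58  4.2   3.98] spin 0.11 F [ 0.1 -0.7 -1. ]
```

View pics/c9.png

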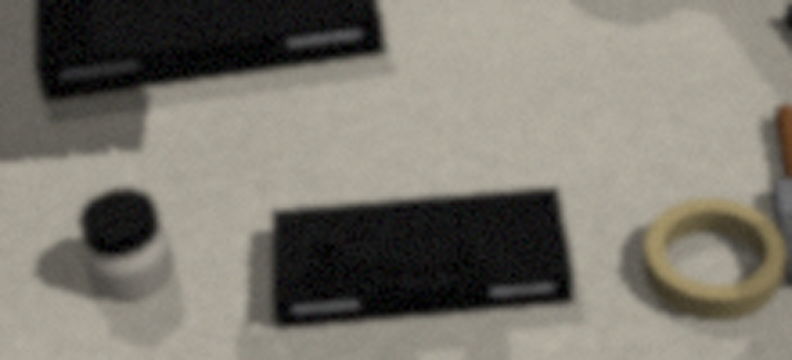

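View pics/w9.png

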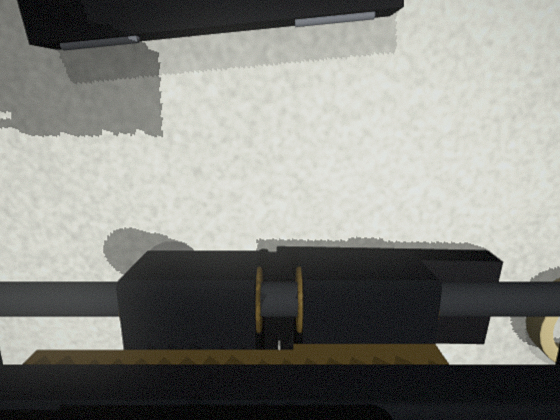

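The scene crop shows the lid flat on the tin (corners (275,212) and (557,190)); jar and tape are in place. One numeric check of the edge height.

```bash
python3 - <<'E'
from h import *
d=load('s9')
for p in [(275,211),(556,189)]:
    for z in (.028,.036): print(p,z,(T.T@(ray(d,125+p[0]/3.6,180+p[1]/3.6,z)-C)).round(4))
a=load('scene0')['f'].astype(int);b=d['f'].astype(int)
for n,(u0,u1,v0,v1) in dict(jar=(140,178,228,268),tape=(300,346,232,270),brush=(338,360,205,262)).items(): 
    A=a[v0:v1,u0:u1];B=b[v0:v1,u0:u1]; print(n,np.abs(A-B).mean().round(1))
E
```

```text
(275, 211) 0.028 [-0.0454 -0.1058  0.028 ]
(275, 211) 0.036 [-0.0371 -0.1049  0.036 ]
(556, 189) 0.028 [-0.0441  0.1062  0.028 ]
(556, 189) 0.036 [-0.0359  0.1051  0.036 ]
jar 6.6
tape 14.7
brush 7.5
```

```bash
python3 -c "
from station import r
r.finish_job()"
```

```text
the job is handed in; nothing more can be done
```

I pressed both ends of the tray home with the shut fingers, then pushed the lid over from behind and down onto the tin. The job was handed in at about 13 s of robot time, with the arm clear.

**Tray:** the fingertips hit a hard stop at about 18 mm on the left end and 17.4 mm on the right. With the lid still open, the wrist picture showed the tray level at 17 mm and both clip beads over its ends. The left press reached about 50 N at the fingertips, more than needed but under the 120 N wrist limit.

**Lid:** it stopped hard at 28 mm, the closed height. In the last scene picture its free edge works out at about 25–26 mm, slightly low but about what the 2 mm calibration allows.

**Bystanders:** the jar and tape look unmoved in the last picture. A before-and-after image comparison around the tape gave a larger difference (14.7, against 6.6 for the jar and 7.5 for the brush). I put this down to changed shadows, because the tape's centre is where it was.

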